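Seat a standoff in a hand-drilled heatsink block

TASK

Pick up the cream nylon standoff and fit its shank into the blind hole in the block on the heatsink: feel lightly for the hole, which has no lead-in, then press the standoff straight in until its collar sits fully home on the block. Be gentle - never push hard against the block - let go, and leave the circuit board, the trimmer knob and the copper lug where they are.

Things in the scene. Friction and masses are not known exactly. Their poses are not given: they have to be found in the camera images.
- standoff_mid (a point): Loose cream nylon standoff, about 25 g, 58 mm tall, upright on its shank. From below: round shank 16 mm diameter, 20 mm long, square-cut end; collar 26 mm diameter (20 to 24 mm above the shank's end); round barrel 18 mm diameter (24 to 58 mm), gripped from above. This point: on the axis half-way up, 29 mm above the shank's end, 9 mm above the collar's underside. z up the axis; yaw means nothing.
- heatsink: Fixed silver heatsink, fins down, 130 x 92 x 30 mm; origin at the centre of its underside, x along the 130 mm side, z up. On it a 66 x 66 x 26 mm aluminium block, its level top 56 mm above the desk, with one blind hole in its middle: 18 mm diameter, sharp edge, 24 mm deep, so the collar stops on the top. Sliding the shank over the top at 3 to 6 N is fine; over 40 N on the block is too hard.
- block_top (a point): Nominal place of the hole: over the heatsink's centre, at the height of the block's top face. The block was bolted on by eye: the true hole centre, and the block with it, lies up to 3.5 mm from here along each of the heatsink's x and y; this offset differs every time and is not reported. z is up.
- plug (a joint): Black friction plug inside the hole, its top at first 8 mm below the block's top. Joint value: how far (m) it has been pushed down, 0 at the start, 0.012 when the standoff is home. Pushing it takes 6 to 9 N all the way; it stays where it is left.
- board_mid (a point): Green circuit board with components, 90 x 150 mm, up to 26 mm tall, loose on the desk; centre of the board. Leave alone.
- trimmer_mid (a point): Blue trimmer knob, 24 mm diameter, 16 mm tall, loose on the desk; its centre. Leave alone.
- lug_mid (a point): Flat copper cable lug, about 47 mm long, 22 mm wide, 5 mm thick, loose on the desk; near its middle. Leave alone.

How it is judged:
By the outcome, as a careful person would: the job done as asked, in the order asked, and still so for the second after the job is handed in, with the robot touching nothing.
It also fails if it takes over 72 s, if anything falls off the work surface, if the arm or the gripper's body presses on something with over 40 N, if the wrist force passes 120 N, or if a joint passes its speed limit or range.

ROBOT

A 6-joint arm with a two-finger parallel gripper is mounted at the origin on the work surface. World frame = base frame: x ahead of the robot, y to its left, z up, the work surface at z = 0. Lengths are in mm, angles in rad, forces in N, time in s.
With the tool pointing down it reaches from about 325 to 850 mm from the base axis. Payload 15.5 kg.
Tool frame: the origin (TCP) lies midway between the tips of the shut fingers; the grasp point (between the pads) lies 19 mm behind it; z points along the fingers, y is the direction in which the jaws open and shut (so a half turn about z gives the same grasp; the last joint's range is limited). The gripper opens to 91 mm and grips with 3 to 60 N. Pads are 32 mm wide; open, the fingers measure 118 mm over their backs; the gripper's body (76 mm by 178 mm) begins 60 mm behind the grasp point.
Start: joints at [-1.313, 0.494, 1.345, -0, 1.302, -0.096], TCP at [215.955, -586.506, 213.915] pointing down, gripper open.
Joint ranges: [-2.91, 2.91], [-0.82, 2.16], [0.22, 2.67], [-1.22, 4.37], [0.12, 2.79], [-3.08, 3.08]. Speed limits (rad/s): [1.89, 1.89, 2.57, 3.01, 3.01, 3.01].

INTERFACE

Orientations are given as [roll, pitch, yaw] about the fixed x, y, z axes, in that order (R = Rz(yaw) Ry(pitch) Rx(roll)).
In Python, from rig import robot, read_camera, get_calibration gives the robot as it stands.
- The arm moves only by the tool jog_arm, never from a script. Its argument "increments" is a list of rows, each a list of 3 entries, a list of its own where there are three numbers: the shift along the tool's x, y, z in m, then the turn, a rotation vector about the tool's x, y, z in rad, then the finger opening in m, from 0 to 0.0912. A call has 1 to 20 rows; each row is the pose to reach, as a shift and turn from the pose measured when the call began, along the tool's axes at that moment; what a row does not reach only later rows make up. A row lasts 1/8 s, in which the tool goes at most 62.5 mm and 10.7 degrees, less where a joint would pass 70% of its speed; a pose out of reach is approached as far as the arm can. A call with a gripper value outside its range is refused whole. The fingers move at their own pace and stop on an object; the grip force is fixed at half the most. Time passes only in rows, so rows that repeat a pose let the fingers close. It gives the time, the measured TCP pose, the force and the opening at its end, in the units of the state.
- robot.get_obs(): the state, without advancing time (a new reading comes with each control period).
- read_camera(name): name is "scene" or "top" or "wrist"; returns the picture (480x640x3 uint8, blue, green, red); there is no depth.
- get_calibration(name): a dict with "fx", "fy", "cx", "cy" (pixels), "dist_coeffs" ([k1, k2, p1, p2, k3] as OpenCV has them; the pictures are not rectified), "rvec" (rotation vector, rad) and "tvec" (3), from world to camera coordinates, as OpenCV has them. Camera axes: x right, y down, z forward; pixel columns grow to the right and rows downward; lengths in mm; the calibration is good to about 2 mm. A picture is of the moment at which its call begins: read the wrist's pose just before it. get_calibration takes no time and is no camera call; for the wrist camera it gives the pose at the moment of the call.
- robot.finish_job(): hands the job in, once; it reports no verdict.
The state is a dict: "time": time; "q": joint angles; "joint_vel": joint speeds; "effort": joint torques, N m; "tcp_pos": TCP position; "orientation": TCP orientation; "ft_force": force on the tool from outside, world axes, zero at the start; "moment": the same for the moment, N m; "grip_width": finger opening in mm.
Only numpy, scipy, OpenCV 4.12 (cv2) and the standard library are available. Lean on these libraries where they do the work, as an engineer would, in place of code of your own. Each camera call takes 0.05 s, during which the arm holds its last target.

## Working session

There is one attempt and no reset: what is moved stays moved. The work goes in short steps, Python scripts to look and compute and a tool call to move; the robot and the scene stay as the last step left them, time stands still between calls to the robot, and variables do not carry over. Pictures are saved under pics/ and viewed, and the job is handed in when it is done.

Besides the shell and the picture viewer there is one more tool, called after ">>>" as name([rows], argument=value, ...), one row to a line, values as JSON. jog_arm: Moves the arm, as the interface text tells. Its arguments: {"type":"object","properties":{"increments":{"type":"array","items":{"type":"array"}}},"required":["increments"]}

```bash
ls; mkdir -p pics
python3 - <<'E'
from rig import robot, read_camera, get_calibration
import cv2
o=robot.get_obs()
print({k:o[k] for k in ('time','tcp_pos','orientation','ft_force','grip_width')})
for n in ('scene','top','wrist'):
    c=get_calibration(n); print(n,c)
    cv2.imwrite(f'pics/{n}0.png',read_camera(n))
E
```

```text
pics
{'time': 0.0, 'tcp_pos': array([ 215.85929039, -586.13968391,  213.35583516]), 'orientation': array([-3.14042535e+00, -1.31556037e-04,  3.52764493e-01]), 'ft_force': array([ 0.21040055,  0.58340445, -0.18874157]), 'grip_width': 90.93553186124235}
scene {'fx': 464.86254699672384, 'fy': 464.86254699672384, 'cx': 309.46363204141863, 'cy': 235.76957600389252, 'dist_coeffs': array([-0.00209918,  0.        ,  0.        ,  0.        ,  0.        ]), 'rvec': array([ 0.72755057,  2.79740379, -0.79563496]), 'tvec': array([ 541.9912817 , -258.32506522,  890.39467812])}
top {'fx': 440.92894026453183, 'fy': 440.92894026453183, 'cx': 315.9184911041079, 'cy': 245.1119297963188, 'dist_coeffs': array([-0.00448724,  0.        ,  0.        ,  0.        ,  0.        ]), 'rvec': array([ 2.16224228, -2.16976544,  0.03226199]), 'tvec': array([ 62.55169486, 608.70121267, 828.04513662])}
wrist {'fx': 374.8362871901049, 'fy': 374.8362871901049, 'cx': 323.67590765291646, 'cy': 241.85300415109108, 'dist_coeffs': array([-0.06244171,  0.        ,  0.        ,  0.        ,  0.        ]), 'rvec': array([-2.36567952,  1.64913629,  0.25306145]), 'tvec': array([-625.09984517,  -33.27320139,  393.14958796])}
```

View pics/scene0.png

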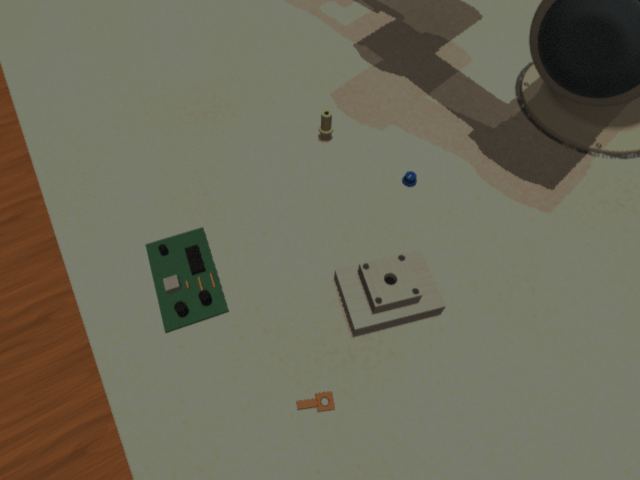

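View pics/top0.png

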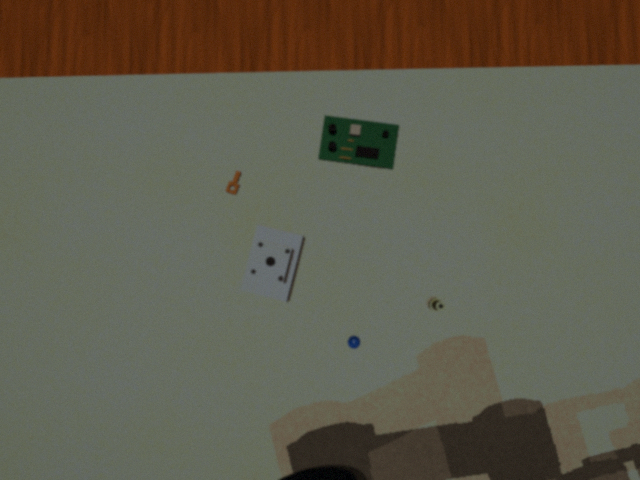

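View pics/wrist0.png

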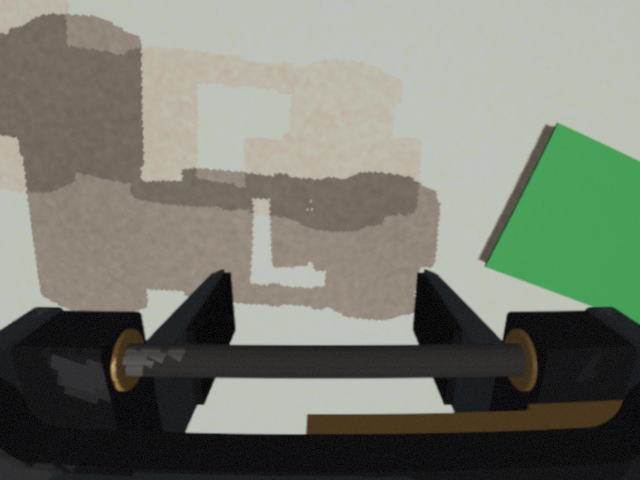

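Scene camera: standoff near (326,125), hole near (390,279), lug (318,402), trimmer (410,179), board (187,279). Top camera: standoff near (436,304), hole near (270,261). I'll zoom in for finer pixel positions.

Run:
```python
import cv2,numpy as np
s=cv2.imread('pics/scene0.png');t=cv2.imread('pics/top0.png')
def crop(im,x,y,w,h,k):return cv2.resize(im[y:y+h,x:x+w],None,fx=k,fy=k,interpolation=cv2.INTER_NEAREST)
a=crop(s,306,100,40,50,7); b=crop(t,416,284,40,50,7)
c=crop(s,325,240,130,100,3);
cv2.imwrite('pics/z1.png',np.hstack([a,b]))
d=crop(t,230,215,90,100,3)
cv2.imwrite('pics/z2.png',np.hstack([c,d]))
```

```text
(no output)
```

View pics/z1.png

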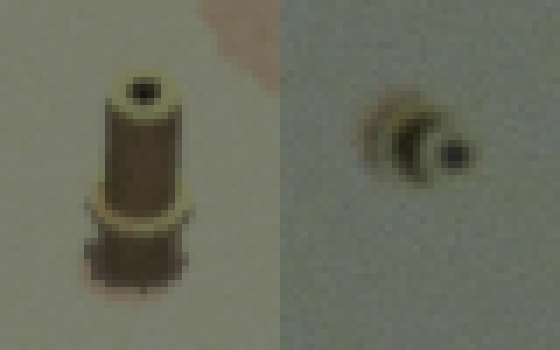

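View pics/z2.png

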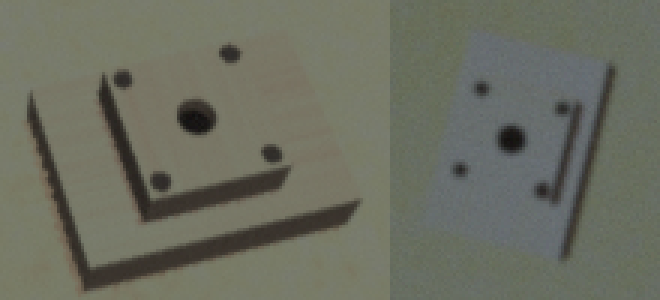

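```bash
cat > h.py <<'E'
import cv2,numpy as np
from rig import robot, read_camera, get_calibration
def ray(c,p):
    K=np.array([[c['fx'],0,c['cx']],[0,c['fy'],c['cy']],[0,0,1.]])
    u=cv2.undistortPoints(np.array([[p]],float),K,c['dist_coeffs'])[0,0]
    R=cv2.Rodrigues(c['rvec'])[0]; o=-R.T@c['tvec']; d=R.T@np.array([u[0],u[1],1]); return o,d/np.linalg.norm(d)
def tri(rs):
    A=sum(np.eye(3)-np.outer(d,d) for o,d in rs); b=sum((np.eye(3)-np.outer(d,d))@o for o,d in rs)
    p=np.linalg.solve(A,b); return p,[np.linalg.norm((np.eye(3)-np.outer(d,d))@(p-o)) for o,d in rs]
def atz(r,z): o,d=r; return o+d*(z-o[2])/d[2]
def proj(c,P):
    K=np.array([[c['fx'],0,c['cx']],[0,c['fy'],c['cy']],[0,0,1.]])
    return cv2.projectPoints(np.array(P,float).reshape(-1,3),c['rvec'],c['tvec'],K,c['dist_coeffs'])[0].reshape(-1,2)
E
python3 - <<'E'
from h import *
s=get_calibration('scene');t=get_calibration('top')
np.set_printoptions(precision=1,suppress=True)
for n,a,b,z in [('standoff top',(325.9,112.7),(440.5,305.5),58),('hole',(390.3,278.6),(269.9,260.9),56),('trim',(410,177),(354,342),16),('lug',(320,402),(233,185),5),('board',(187,279),(358,143),2)]:
    ra,rb=ray(s,a),ray(t,b); print(n,*tri([ra,rb]),atz(ra,z),atz(rb,z))
# heatsink bottom edge dir
for p in [(118,90),(110,218)]: pass
E
```

```text
standoff top [ 496.  -166.7   58.6] [np.float64(0.31781384764408893), np.float64(0.317813847644178)] [ 495.9 -167.4   58. ] [ 495.7 -166.6   58. ]
hole [577.7 144.5  56.3] [np.float64(0.13438432373212533), np.float64(0.13438432373227008)] [577.6 144.3  56. ] [577.6 144.7  56. ]
trim [422.6 -11.7  10.5] [np.float64(0.30222714830966263), np.float64(0.30222714830958025)] [425.9  -8.4  16. ] [423.6 -11.7  16. ]
lug [732.8 227.7   1.8] [np.float64(0.4479002322010914), np.float64(0.4479002322009999)] [733.5 227.9   5. ] [731.8 227.2   5. ]
board [817.2 -23.8  -6.2] [np.float64(0.17718251441861319), np.float64(0.17718251441861502)] [817. -19.   2.] [814.8 -23.4   2. ]
```

```bash
cat >> h.py <<'E'
from scipy.spatial.transform import Rotation as Ro
np.set_printoptions(precision=2,suppress=True)
def R0(o): return Ro.from_euler('xyz',o['orientation']).as_matrix()
def delta(o,target,yaw=None):
    R=R0(o); d=R.T@(np.array(target)-o['tcp_pos'])/1000
    y=o['orientation'][2] if yaw is None else yaw
    Rt=Ro.from_euler('xyz',[np.pi,0,y]).as_matrix()
    return np.round(d,5), np.round(Ro.from_matrix(R.T@Rt).as_rotvec(),4)
E
python3 - <<'E'
from h import *
o=robot.get_obs(); w=get_calibration('wrist'); R=cv2.Rodrigues(w['rvec'])[0]; c=-R.T@w['tvec']
print('cam in tool',R0(o).T@(c-o['tcp_pos']),'cam axis in tool',R0(o).T@R.T)
print(delta(o,[496,-167,140]), delta(o,[496,-167,140],0))
E
```

```text
cam in tool [  85.37    0.84 -170.84] cam axis in tool [[ 0.   -0.95 -0.3 ]
 [ 1.    0.   -0.  ]
 [ 0.   -0.3   0.95]]
(array([ 0.41, -0.3 ,  0.07]), array([-0., -0.,  0.])) (array([ 0.41, -0.3 ,  0.07]), array([-0.  ,  0.  ,  0.35]))
```

```bash
sed -i 's/precision=2/precision=4/' h.py
python3 - <<'E'
from h import *
o=robot.get_obs(); print(delta(o,[496,-167,130],0))
E
```

```text
(array([ 0.4077, -0.2965,  0.0838]), array([-0.0009,  0.    ,  0.3528]))
```

>>> jog_arm([
  [[0.408,-0.297,0.084],[0,0,0.353],0.09],
  [[0.408,-0.297,0.084],[0,0,0.353],0.09],
  [[0.408,-0.297,0.084],[0,0,0.353],0.09],
  [[0.408,-0.297,0.084],[0,0,0.353],0.09],
  [[0.408,-0.297,0.084],[0,0,0.353],0.09],
  [[0.408,-0.297,0.084],[0,0,0.353],0.09],
  [[0.408,-0.297,0.084],[0,0,0.353],0.09],
  [[0.408,-0.297,0.084],[0,0,0.353],0.09],
  [[0.408,-0.297,0.084],[0,0,0.353],0.09],
  [[0.408,-0.297,0.084],[0,0,0.353],0.09],
  [[0.408,-0.297,0.084],[0,0,0.353],0.09],
  [[0.408,-0.297,0.084],[0,0,0.353],0.09],
])

```text
time: 1.65
tcp_pos: [495.6, -167.7, 130.0]
orientation: [-3.141, -0.0, -0.002]
ft_force: [-0.2, -0.1, 0.1]
grip_width: 90.0
```

Run:
```python
from h import *
o=robot.get_obs(); w=get_calibration('wrist'); im=read_camera('wrist')
print(o['time'],o['tcp_pos'],o['orientation'],o['ft_force'])
cv2.imwrite('pics/w1.png',im)
np.save('w1.npy',w,allow_pickle=True)
print(proj(w,[[496,-167,58],[496,-167,0]]))
```

```text
1.65 [ 495.6499 -167.6929  130.0281] [-3.141 -0.    -0.002] [-0.159  -0.0955  0.0938]
[[322.0422 255.0321]
 [322.3848 231.9812]]
```

View pics/w1.png

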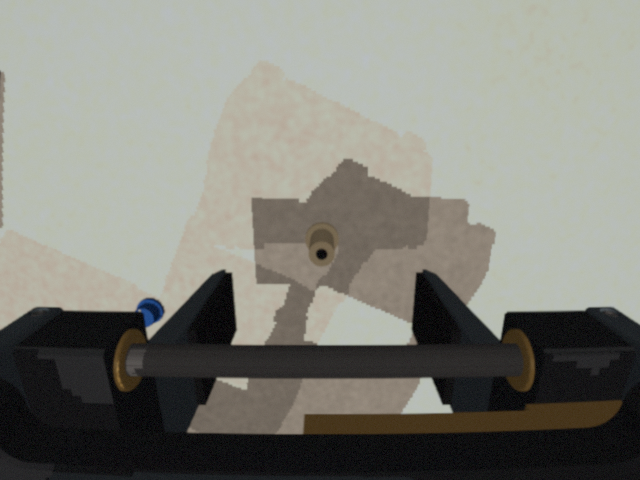

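Wrist picture: standoff's top bore is at (321.5,254), against a prediction of (322,255), so the position is agreed to under 1 mm. I'll descend and grip.

>>> jog_arm([
  [[0.0007,-0.0008,0.04],[0,0,0],0.09],
  [[0.0007,-0.0008,0.08],[0,0,0],0.09],
  [[0.0007,-0.0008,0.101],[0,0,0],0.06],
  [[0.0007,-0.0008,0.101],[0,0,0],0.03],
  [[0.0007,-0.0008,0.101],[0,0,0],0.025],
  [[0.0007,-0.0008,0.101],[0,0,0],0.02],
  [[0.0007,-0.0008,0.101],[0,0,0],0.015],
  [[0.0007,-0.0008,0.101],[0,0,0],0.01],
  [[0.0007,-0.0008,0.101],[0,0,0],0.01],
  [[0.0007,-0.0008,0.101],[0,0,0],0.01],
])

```text
time: 2.95
tcp_pos: [496.4, -166.7, 29.0]
orientation: [-3.141, -0.0, -0.002]
ft_force: [-0.0, 0.6, 2.5]
grip_width: 16.8
```

Run:
```python
from h import *
o=robot.get_obs(); im=read_camera('wrist')
print(o['time'],o['tcp_pos'],o['orientation'],o['ft_force'],o['moment'],o['grip_width'])
cv2.imwrite('pics/w2.png',im)
```

```text
2.95 [ 496.4166 -166.6505   29.0244] [-3.1409 -0.     -0.0019] [-0.0387  0.6082  2.4875] [ 0.0703  0.0318 -0.0268] 16.836186953741226
```

View pics/w2.png

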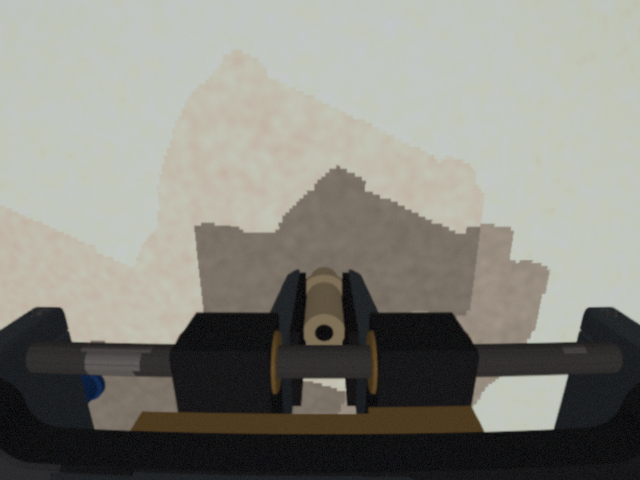

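Run:
```python
from h import *
o=robot.get_obs(); w=get_calibration('wrist'); T=o['tcp_pos']
print(proj(w,[T+[0,0,29],T+[1,0,29],T+[0,1,29]]), atz(ray(w,(324,332)),58)-T)
print(delta(o,[520,-130,160],0), delta(o,[577.6,144.5,160],0))
```

```text
[[322.4254 333.4704]
 [322.419  331.4357]
 [320.1046 333.4723]] [ 0.704  -0.6794 28.9694]
(array([ 0.0235, -0.0368, -0.1309]), array([-0.0007, -0.    , -0.0018])) (array([ 0.0806, -0.3114, -0.1308]), array([-0.0007, -0.    , -0.0018]))
```

>>> jog_arm([
  [[0,0,-0.01],[0,0,0],0.01],
  [[0,0,-0.05],[0,0,0],0.01],
  [[0.005,-0.03,-0.1],[0,0,0],0.01],
  [[0.035,-0.311,-0.121],[0,0,0],0.01],
  [[0.035,-0.311,-0.121],[0,0,0],0.01],
  [[0.035,-0.311,-0.121],[0,0,0],0.01],
  [[0.035,-0.311,-0.121],[0,0,0],0.01],
  [[0.035,-0.311,-0.121],[0,0,0],0.01],
  [[0.035,-0.311,-0.121],[0,0,0],0.01],
  [[0.035,-0.311,-0.121],[0,0,0],0.01],
  [[0.035,-0.311,-0.121],[0,0,0],0.01],
  [[0.035,-0.311,-0.121],[0,0,0],0.01],
])

```text
time: 4.5
tcp_pos: [532.0, 143.3, 150.3]
orientation: [-3.141, 0.0, -0.003]
ft_force: [1.1, -0.6, 0.4]
grip_width: 17.3
```

Run:
```python
from h import *
o=robot.get_obs(); w=get_calibration('wrist'); im=read_camera('wrist')
print(o['time'],o['tcp_pos'],o['orientation'],o['ft_force'],o['moment'],o['grip_width'])
cv2.imwrite('pics/w3.png',im); np.save('w3.npy',w,allow_pickle=True)
print(proj(w,[577.6,144.5,56]), proj(w,[o['tcp_pos']+[0,0,29],o['tcp_pos']+[0,0,-29]]))
```

```text
4.5 [531.9968 143.3308 150.2957] [-3.141   0.0001 -0.0031] [ 1.1272 -0.5571  0.4344] [0.0132 0.0032 0.0133] 17.30164562318189
[[321.2338 184.249 ]] [[322.478  333.5002]
 [322.8545 280.3102]]
```

View pics/w3.png

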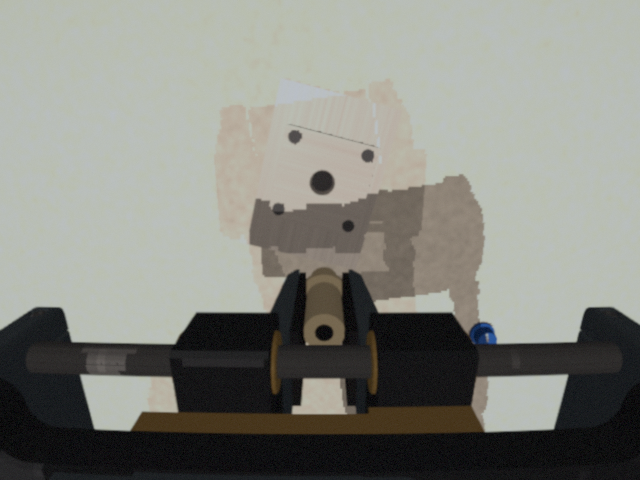

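```bash
cat >> h.py <<'E'
def blob(im,x,y,r=16):
    g=cv2.cvtColor(im,cv2.COLOR_BGR2GRAY)[y-r:y+r+1,x-r:x+r+1].astype(float)
    th=(g.min()+np.median(g))/2
    n,l,s,c=cv2.connectedComponentsWithStats((g<th).astype(np.uint8))
    k=l[r,r]; return c[k]+[x-r,y-r],s[k]
E
python3 - <<'E'
from h import *
w=np.load('w3.npy',allow_pickle=True).item(); im=cv2.imread('pics/w3.png'); o=robot.get_obs()
p,s=blob(im,322,182,18); q,s2=blob(im,324,332,12); print(p,s,q,s2)
H=atz(ray(w,p),56); S=atz(ray(w,q),o['tcp_pos'][2]+29); print(H,S,S-o['tcp_pos'],'rel',H-S, 'target tcp',o['tcp_pos']+H-S)
for n in('scene','top'):
    i=cv2.imread(f'pics/{n}0.png'); pp=(390,279) if n=='scene' else (270,261); b,_=blob(i,*pp,10);print(n,b,atz(ray(get_calibration(n),b),56))
# 4 screws in wrist
P=[blob(im,*x,7)[0] for x in((295,136),(368,155),(278,209),(348,226))]
Q=np.array([atz(ray(w,x),56) for x in P]);print(Q,Q.mean(0))
E
```

```text
[321.7775 182.173 ] [  6   7  24  24 445] [323.7512 332.3541] [  4   5  17  16 209]
[579.0703 144.1087  56.    ] [532.5456 142.7807 179.2729] [ 0.5136 -0.6913 29.    ] rel [  46.5247    1.328  -123.2729] target tcp [578.5567 144.7999  27.    ]
scene [390.0185 278.6852] [578.0516 144.2375  56.    ]
top [270.0645 261.0323] [577.3517 144.3498  56.    ]
[[610.6413 162.6156  56.    ]
 [597.6505 112.3624  56.    ]
 [560.1449 175.8003  56.    ]
 [547.2555 125.3207  56.    ]] [578.9231 144.0248  56.    ]
```

Run:
```python
from h import *
o=robot.get_obs(); print(delta(o,[578.3,144.7,93],0))
```

```text
(array([ 0.0463, -0.0013,  0.0573]), array([-0.0006,  0.0001, -0.0029]))
```

>>> jog_arm([
  [[0.0463,-0.0015,0.0],[-0.0006,0,-0.003],0.01],
  [[0.0463,-0.0015,0.02],[-0.0006,0,-0.003],0.01],
  [[0.0463,-0.0015,0.04],[-0.0006,0,-0.003],0.01],
  [[0.0463,-0.0015,0.057],[-0.0006,0,-0.003],0.01],
  [[0.0463,-0.0015,0.057],[-0.0006,0,-0.003],0.01],
  [[0.0463,-0.0015,0.057],[-0.0006,0,-0.003],0.01],
  [[0.0463,-0.0015,0.057],[-0.0006,0,-0.003],0.01],
])

```text
time: 5.42
tcp_pos: [578.8, 144.9, 94.0]
orientation: [-3.141, -0.001, 0.0]
ft_force: [0.5, 0.1, -0.8]
grip_width: 17.3
```

Run:
```python
from h import *
o=robot.get_obs(); w=get_calibration('wrist'); im=read_camera('wrist'); sc=read_camera('scene')
print(o['time'],o['tcp_pos'],o['orientation'],o['ft_force'],o['moment'],o['grip_width'])
a=cv2.resize(im[180:400,220:420],None,fx=2,fy=2); b=cv2.resize(sc[190:300,330:430],None,fx=4,fy=4,interpolation=cv2.INTER_CUBIC)
cv2.imwrite('pics/w4.png',np.hstack([a,b]))
print(delta(o,[578.3,144.7,85],0))
```

```text
5.425 [578.7633 144.9406  94.0494] [-3.1413 -0.0011  0.    ] [ 0.4526  0.1215 -0.7567] [ 0.0526 -0.0076 -0.0408] 17.266070179861728
(array([-0.0005,  0.0002,  0.0091]), array([-0.0003, -0.0011,  0.0001]))
```

View pics/w4.png

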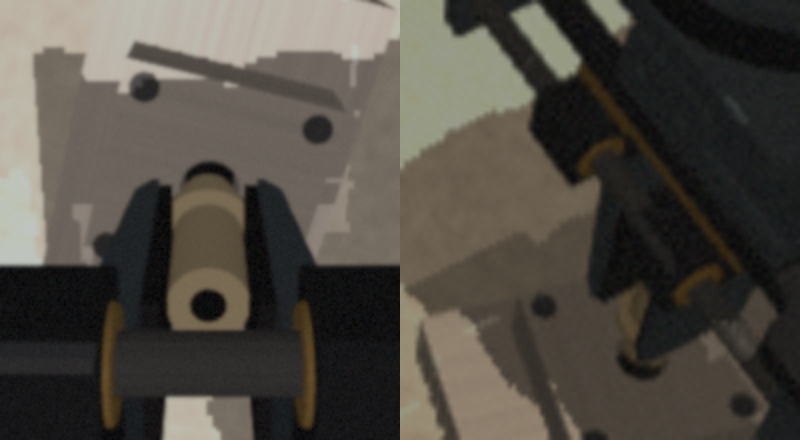

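Wrist and scene crops: the shank's end is 9 mm above the block, right over the hole, whose dark rim shows around the shank at about (208,175) and (640,360) in the crops. I'll descend gently.

>>> jog_arm([
  [[-0.0004,0.0002,0.004],[0,-0.001,0],0.01],
  [[-0.0004,0.0002,0.007],[0,-0.001,0],0.01],
  [[-0.0004,0.0002,0.008],[0,-0.001,0],0.01],
  [[-0.0004,0.0002,0.0085],[0,-0.001,0],0.01],
  [[-0.0004,0.0002,0.009],[0,-0.001,0],0.01],
  [[-0.0004,0.0002,0.0095],[0,-0.001,0],0.01],
  [[-0.0004,0.0002,0.0095],[0,-0.001,0],0.01],
])

```text
time: 6.4
tcp_pos: [578.2, 144.7, 84.4]
orientation: [-3.141, 0.0, 0.0]
ft_force: [0.2, -0.3, -0.3]
grip_width: 16.8
```

>>> jog_arm([
  [[0,0,0.0004],[0,0,0],0.01],
  [[0,0,0.0008],[0,0,0],0.01],
  [[0,0,0.0012],[0,0,0],0.01],
  [[0,0,0.0012],[0,0,0],0.01],
])

```text
time: 6.9
tcp_pos: [578.2, 144.7, 83.1]
orientation: [-3.141, 0.0, 0.0]
ft_force: [-0.3, -0.3, -0.5]
grip_width: 17.3
```

>>> jog_arm([
  [[0,0,0.0005],[0,0,0],0.01],
  [[0,0,0.001],[0,0,0],0.01],
  [[0,0,0.0015],[0,0,0],0.01],
  [[0,0,0.002],[0,0,0],0.01],
  [[0,0,0.002],[0,0,0],0.01],
])

```text
time: 7.52
tcp_pos: [578.2, 144.7, 81.1]
orientation: [-3.141, 0.0, 0.0]
ft_force: [0.7, 0.2, -0.1]
grip_width: 17.2
```

No contact 4 mm below the top face, so the shank is in the hole. On to the plug.

>>> jog_arm([
  [[0,0,0.001],[0,0,0],0.01],
  [[0,0,0.002],[0,0,0],0.01],
  [[0,0,0.003],[0,0,0],0.01],
  [[0,0,0.0035],[0,0,0],0.01],
  [[0,0,0.004],[0,0,0],0.01],
  [[0,0,0.0045],[0,0,0],0.01],
  [[0,0,0.005],[0,0,0],0.01],
  [[0,0,0.005],[0,0,0],0.01],
])

```text
time: 8.52
tcp_pos: [578.4, 144.7, 76.4]
orientation: [-3.141, -0.0, 0.0]
ft_force: [-1.3, -0.4, 4.3]
grip_width: 17.2
```

Plug contact at about 8 mm depth, 4 N. Pressing on gently.

>>> jog_arm([
  [[0,0,0.0007],[0,0,0],0.01],
  [[0,0,0.0014],[0,0,0],0.01],
  [[0,0,0.0021],[0,0,0],0.01],
  [[0,0,0.0028],[0,0,0],0.01],
  [[0,0,0.0035],[0,0,0],0.01],
  [[0,0,0.004],[0,0,0],0.01],
])

```text
time: 9.28
tcp_pos: [578.4, 144.7, 72.6]
orientation: [-3.141, -0.0, 0.0]
ft_force: [-1.8, -0.5, 6.3]
grip_width: 17.4
```

>>> jog_arm([
  [[-0.0002,0,0.0008],[0,0,0],0.01],
  [[-0.0002,0,0.0016],[0,0,0],0.01],
  [[-0.0002,0,0.0024],[0,0,0],0.01],
  [[-0.0002,0,0.0032],[0,0,0],0.01],
  [[-0.0002,0,0.004],[0,0,0],0.01],
  [[-0.0002,0,0.0048],[0,0,0],0.01],
  [[-0.0002,0,0.0052],[0,0,0],0.01],
])

```text
time: 10.15
tcp_pos: [578.4, 144.7, 67.7]
orientation: [-3.141, -0.001, 0.0]
ft_force: [-0.9, -0.1, 5.7]
grip_width: 17.1
```

>>> jog_arm([
  [[0,0,0.0005],[0,0,0],0.01],
  [[0,0,0.001],[0,0,0],0.01],
  [[0,0,0.0015],[0,0,0],0.01],
  [[0,0,0.0018],[0,0,0],0.01],
  [[0,0,0.0018],[0,0,0],0.01],
])

```text
time: 10.78
tcp_pos: [578.4, 144.8, 66.1]
orientation: [-3.141, -0.001, 0.0]
ft_force: [-2.4, -0.2, 5.6]
grip_width: 18.1
```

>>> jog_arm([
  [[-0.0001,0,0.0003],[0,0,0],0.01],
  [[-0.0001,0,0.0006],[0,0,0],0.01],
  [[-0.0001,0,0.0008],[0,0,0],0.01],
  [[-0.0001,0,0.0008],[0,0,0],0.01],
])

```text
time: 11.28
tcp_pos: [578.3, 144.7, 65.5]
orientation: [-3.141, -0.001, 0.0]
ft_force: [-0.9, 0.1, 5.8]
grip_width: 17.5
```

>>> jog_arm([
  [[0,0,0.0003],[0,0,0],0.01],
  [[0,0,0.0005],[0,0,0],0.01],
  [[0,0,0.0005],[0,0,0],0.01],
])

```text
time: 11.65
tcp_pos: [578.4, 144.7, 65.3]
orientation: [-3.141, -0.001, 0.0]
ft_force: [-0.6, -0.0, 5.5]
grip_width: 17.6
```

>>> jog_arm([
  [[0,0,0.0003],[0,0,0],0.01],
  [[0,0,0.0006],[0,0,0],0.01],
  [[0,0,0.0006],[0,0,0],0.01],
])

```text
time: 12.02
tcp_pos: [578.4, 144.8, 65.0]
orientation: [-3.141, -0.002, 0.0]
ft_force: [-1.3, -0.1, 8.3]
grip_width: 17.4
```

>>> jog_arm([
  [[0,0,0.0003],[0,0,0],0.01],
  [[0,0,0.0006],[0,0,0],0.01],
  [[0,0,0.0006],[0,0,0],0.01],
])

```text
time: 12.4
tcp_pos: [578.5, 144.8, 65.0]
orientation: [-3.141, -0.002, 0.0]
ft_force: [-3.2, -1.7, 10.3]
grip_width: 17.2
```

>>> jog_arm([
  [[-0.0002,0,0.0005],[0,0.002,0],0.01],
  [[-0.0002,0,0.0008],[0,0.002,0],0.01],
  [[-0.0002,0,0.0009],[0,0.002,0],0.01],
  [[-0.0002,0,0.0009],[0,0.002,0],0.01],
])

```text
time: 12.9
tcp_pos: [578.6, 144.8, 64.9]
orientation: [-3.141, -0.005, 0.0]
ft_force: [-4.4, -0.9, 15.7]
grip_width: 17.5
```

Firm stop at z = 64.9 (nominal 65), force up to 15.7 N. I'll relax the push, level the tool and look.

>>> jog_arm([
  [[-0.0004,0,0.0002],[0,-0.005,0],0.01],
  [[-0.0004,0,0.0002],[0,-0.005,0],0.01],
  [[-0.0004,0,0.0002],[0,-0.005,0],0.01],
])

```text
time: 13.28
tcp_pos: [578.4, 144.8, 65.0]
orientation: [-3.141, -0.001, 0.0]
ft_force: [-0.9, -0.5, 7.4]
grip_width: 17.5
```

Run:
```python
from h import *
o=robot.get_obs(); im=read_camera('wrist'); sc=read_camera('scene')
print(o['time'],o['tcp_pos'],o['orientation'],o['ft_force'],o['moment'])
a=cv2.resize(im[180:400,220:420],None,fx=2,fy=2); b=cv2.resize(sc[210:320,330:430],None,fx=4,fy=4,interpolation=cv2.INTER_CUBIC)
cv2.imwrite('pics/w5.png',np.hstack([a,b]))
```

```text
13.275 [578.3548 144.7668  64.9754] [-3.1412 -0.0005  0.0003] [-0.9325 -0.5361  7.3601] [-0.1306  0.2959  0.0384]
```

View pics/w5.png

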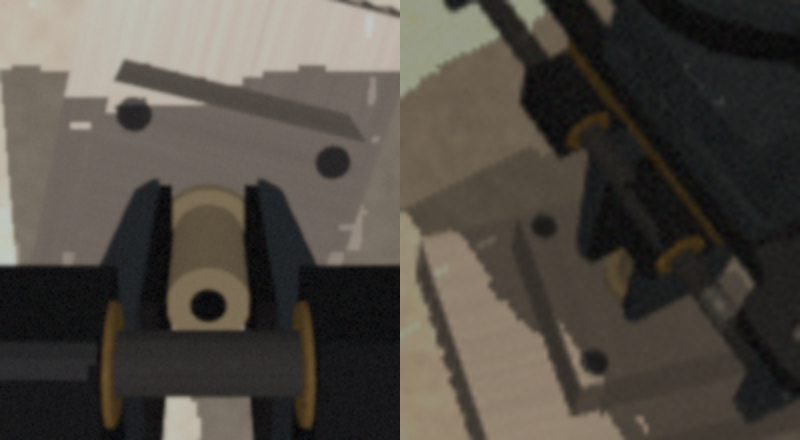

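Both crops show the collar, at (208,200) and (618,280), flat on the block with no dark gap under it. Releasing and rising straight up.

>>> jog_arm([
  [[0,0,0],[0,0,0],0.025],
  [[0,0,0],[0,0,0],0.04],
  [[0,0,0],[0,0,0],0.06],
  [[0,0,0],[0,0,0],0.06],
  [[0,0,0],[0,0,0],0.06],
  [[0,0,-0.01],[0,0,0],0.06],
  [[0,0,-0.03],[0,0,0],0.06],
  [[0,0,-0.07],[0,0,0],0.06],
  [[0,0,-0.12],[0,0,0],0.06],
  [[-0.05,0,-0.15],[0,0,0],0.06],
  [[-0.1,0,-0.15],[0,0,0],0.06],
  [[-0.1,0,-0.15],[0,0,0],0.06],
  [[-0.1,0,-0.15],[0,0,0],0.06],
])

```text
time: 15.0
tcp_pos: [478.9, 144.8, 215.7]
orientation: [-3.141, -0.002, 0.0]
ft_force: [0.0, -0.3, -0.2]
grip_width: 59.8
```

Run:
```python
from h import *
o=robot.get_obs(); w=get_calibration('wrist'); im=read_camera('wrist'); sc=read_camera('scene'); t=read_camera('top')
print(o['time'],o['tcp_pos'],o['ft_force'],o['grip_width'])
cv2.imwrite('pics/s6.png',sc); cv2.imwrite('pics/w6.png',im); cv2.imwrite('pics/t6.png',t)
np.save('w6.npy',w,allow_pickle=True)
b=cv2.resize(sc[230:340,330:450],None,fx=4,fy=4,interpolation=cv2.INTER_CUBIC)
a=cv2.resize(im[60:280,240:400],None,fx=2,fy=2)
cv2.imwrite('pics/z6.png',np.hstack([a,b]))
```

```text
15.0 [478.9466 144.7547 215.6698] [ 0.0059 -0.3244 -0.2247] 59.763737294168976
```

View pics/z6.png

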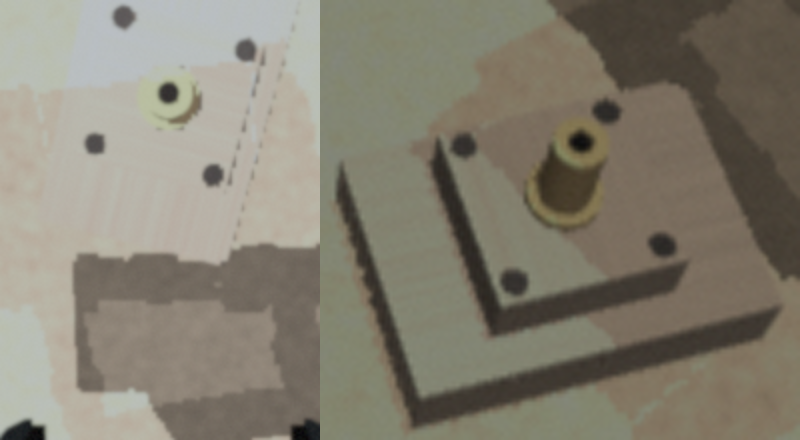

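View pics/s6.png

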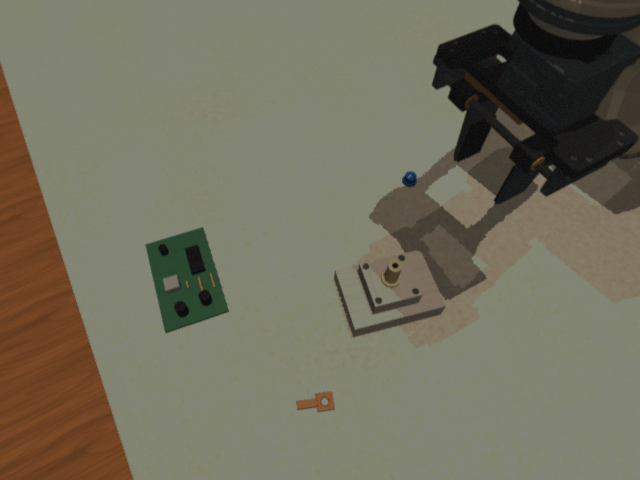

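Standoff upright, collar flat on the block; other objects look unmoved. Checking the top's height (expected 94).

Run:
```python
from h import *
w=np.load('w6.npy',allow_pickle=True).item()
i=cv2.imread('pics/s6.png');j=cv2.imread('pics/w6.png');t=cv2.imread('pics/t6.png')
p,_=blob(i,395,265,3);q,_=blob(j,324,106,7);print(p,q)
rs=[ray(get_calibration('scene'),p),ray(w,q)]
print(tri(rs)); print([atz(r,94) for r in rs])
d=cv2.absdiff(cv2.imread('pics/scene0.png'),i).max(2)
for n,(x,y,a,b) in dict(board=(140,222,232,335),lug=(290,385,340,418),trim=(402,168,418,188)).items(): print(n,d[y:b,x:a].max(),d[y:b,x:a].mean())
```

```text
[394.8667 265.2   ] [323.9014 106.0986]
(array([578.488 , 144.5498,  95.4943]), [np.float64(0.3458885960250834), np.float64(0.345888596025039)])
[array([577.6179, 144.2884,  94.    ]), array([578.767 , 144.2709,  94.    ])]
board 15 7.973739899961524
lug 14 10.478181818181818
trim 44 12.934375
```

Run:
```python
from h import *
for f in('scene0','s6','top0','t6'):
    h=cv2.imread(f'pics/{f}.png').astype(int); m=(h[...,0]>h[...,2]+40)&(h[...,0]>h[...,1]+25); y,x=np.nonzero(m); print(f,x.mean(),y.mean(),len(x))
robot.finish_job()
```

```text
scene0 409.9878048780488 177.890243902439 82
s6 409.04477611940297 176.8955223880597 67
top0 353.3626373626374 342.010989010989 91
t6 353.82022471910113 341.96629213483146 89
the job is handed in; nothing more can be done
```

The standoff is pressed fully into the block's hole, released, and the job handed in at about 15 s of the 72 s allowed.

- **Finding the hole:** I gripped the standoff by its barrel and placed it from the camera measurements. The shank entered the hole on the first descent, so no sliding search was needed.
- **Pressing in:** The shank met the plug about 8 mm down and pushed it in at roughly 4–8 N. The collar then came to a firm stop at TCP z = 64.9–65.0 mm, where 65 was expected. The highest force I read was 16 N.
- **Fit after release:** The pictures show the standoff upright with its collar flat on the block and the gripper clear. Triangulating its top gave 95.5 mm against the expected 94 mm. I put this down to camera calibration, because the same two cameras disagreed by about 1 mm on the empty hole too.
- **Board and lug:** Both are unchanged between the first and last scene pictures.
- **Trimmer knob:** Its colour centroid moved about 1 pixel in the scene view and under 0.5 pixel in the top view. The arm's shadow had changed by then, and the gripper never went near it, so I believe it did not move.

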